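# Set up the prize wheel and hang the gift baskets

### The arm

A 6-joint arm with a two-finger parallel gripper is mounted at the origin on the work surface. World frame = base frame: x ahead of the robot, y to its left, z up, the work surface at z = 0. Lengths are in m, angles in rad, forces in N, time in s.
With the tool pointing down it reaches from about 0.25 to 0.775 m from the base axis. Payload 4 kg.
Tool frame: the origin (TCP) lies between the finger pads; the fingertips stand 25 mm ahead of it and the grasp point (between the pads) lies 6 mm ahead of it; z points along the fingers, y is the line along which they close (so a half turn about z gives the same grasp; the last joint's range is limited). The gripper opens to 85 mm and grips with 20 to 120 N. Pads are 22 mm wide; open, the fingers measure 114 mm over their backs; the gripper's body (76 mm by 85 mm) begins 54 mm behind the grasp point. The pads swing forward as they close: fully open they stand 13 mm farther back than shut.
Start: joints at [-1.256, 0.087, 1.371, -0, 1.684, -0.103], TCP at [0.223, -0.503, 0.256] pointing down, gripper open.
Joint ranges: [-3.1, 3.1], [-0.76, 2.03], [0.27, 2.55], [-1.08, 4.22], [0.17, 2.65], [-2.57, 2.57]. Speed limits (rad/s): [2.79, 2.79, 3.14, 3.14, 3.14, 3.14].

### API

Orientations are given as a unit quaternion [w, x, y, z].
In Python, from station import arm gives the robot as it stands.
- The arm moves only by the tool servo_tool, never from a script. Its arguments are lists of equal length, an entry for each row: "xyz": the shift along the tool's x, y, z in cm, a list of three; "twist": the turn about the tool's z in degrees. A call has exactly 8 rows; each row is the pose to reach, as a shift and turn from the pose commanded when the call began, along the tool's axes at that moment; what a row does not reach only later rows make up. A row lasts 1/8 s, in which the tool goes at most 62.5 mm and 10.7 degrees, less where a joint would pass 70% of its speed; a pose out of reach is approached as far as the arm can. A call with a gripper value outside its range is refused whole. "claw" is the closure, from 0 (fully open) to 1 (shut), set as the call begins (left out, the last holds). The fingers move at their own pace and stop on an object; "grip_force" is the grip in N (left out, the last holds). Time passes only in rows, so rows that repeat a pose let the fingers close, or fill a call up. It gives the time, the measured TCP pose, the force, the opening and the grip force at its end, in the units of the state.
- arm.sense(): the state, without advancing time (a new reading comes with each control period).
- arm.get_image(name): name is "scene" or "top" or "wrist"; returns (picture, depth): 480x640x3 uint8, blue, green, red; 480x640 float32, m along the optical axis (not along the pixel's ray), 0 where there is no reading.
- arm.camera_info(name): a dict with "fx", "fy", "cx", "cy" (pixels), "origin" and "orientation" of the camera in the world. Camera axes: x right, y up, looking along -z (the intrinsics and any distortion apply to the point x, -y, -z); pixel columns grow to the right and rows downward; lengths in m; the calibration is good to about 2 mm. A picture is of the moment at which its call begins: read the wrist's pose just before it. camera_info takes no time and is no camera call; for the wrist camera it gives the pose at the moment of the call.
- arm.finish_job(): hands the job in; it is judged then, once.
The state is a dict: "clock": time; "qpos": joint angles; "qvel": joint speeds; "effort": joint torques, N m; "eef_pos": TCP position; "tcp_rot": TCP orientation; "contact_force": force on the tool from outside, world axes, zero at the start; "wrist_torque": the same for the moment, N m; "gripper_width": opening from 0.0 (shut) to 1.0 (fully open); "grasp_force": force on a finger pad.
Only numpy, scipy, OpenCV 4.12 (cv2) and the standard library are available. Lean on these libraries where they do the work, as an engineer would, in place of code of your own. Each camera call takes 0.05 s, during which the arm holds its last target. There are 200 camera calls.

### The job

Get the shop counter ready for the prize draw: first turn the prize wheel until the white mark on it points straight up, and let go so that it stays there. Then hang every gift basket standing on the counter by its handle on the hook rack, one basket to a hook, hanging freely and upright; leave the calculator and the pen pot where they are.

Things in the scene. Friction and masses are not known exactly. Their poses are not given: they have to be found in the camera images.
- wheel (a joint): prize wheel: upright dark wooden disc 200 mm across, 14 mm thick, on a level axle; a white bar mark on both faces runs out to the rim. Value (rad): 0 or any whole turn = mark straight up; growing values carry the disc's top towards the stand's -y. No stops, balanced; a slight drag (0.6 N at the rim) keeps it where it is left. Its upper half is clear: the rim can be pinched from above
- wheel_mark (a point): outer end of the white mark, on the rim, 100 mm from the axle; it turns with the wheel, its z axis points out from the axle through the mark (straight up when the mark is at the top)
- wheel_hub (a point): centre of the wheel on its axle, 125 mm above the counter (top of the rim at 225 mm). Stand's axes: x along the axle, level, away from the robot; y along the disc's width; z up. The stand is fixed: grey foot 100 x 150 x 12 mm, grey upright 40 mm wide, 12 mm thick, up to 147 mm high, its middle 30 mm to -x of the disc's middle
- rack: steel hook rack, fixed: level rail 450 mm long, 14 mm thick, at 262 mm height on two posts, four hooks 130 mm apart. Origin on the counter below the middle of the row of hook seats; x away from the robot (hooks point to -x), y along the rail, z up. The rail lies 70 mm to +x of the seats; the posts stand under it at y = +130 and -130 mm
- hook1 (a point): hook 1: the seat (lowest point, on the bar's centre line) of a steel prong 8 mm thick, 250 mm above the counter; axes as the rack's. From the rail the prong slopes down 12 mm over 70 mm to the seat, then turns up towards the robot: its tip is 30 mm to -x and 22 mm above the seat. At y = 195 mm in the rack's frame
- hook2 (a point): hook 2: the seat (lowest point, on the bar's centre line) of a steel prong 8 mm thick, 250 mm above the counter; axes as the rack's. From the rail the prong slopes down 12 mm over 70 mm to the seat, then turns up towards the robot: its tip is 30 mm to -x and 22 mm above the seat. At y = 65 mm in the rack's frame
- hook3 (a point): hook 3: the seat (lowest point, on the bar's centre line) of a steel prong 8 mm thick, 250 mm above the counter; axes as the rack's. From the rail the prong slopes down 12 mm over 70 mm to the seat, then turns up towards the robot: its tip is 30 mm to -x and 22 mm above the seat. At y = -65 mm in the rack's frame
- hook4 (a point): hook 4: the seat (lowest point, on the bar's centre line) of a steel prong 8 mm thick, 250 mm above the counter; axes as the rack's. From the rail the prong slopes down 12 mm over 70 mm to the seat, then turns up towards the robot: its tip is 30 mm to -x and 22 mm above the seat. At y = -195 mm in the rack's frame
- basket1: a small white plastic gift basket with samples in it (they are fixed inside and stay below 50 mm), 110 mm (x) x 100 mm (y) x 45 mm high, with one rigid upright arch handle across the middle, 130 mm high overall; about 160 g. Origin at the centre of its underside, z up. May be absent
- handle1 (a point): the middle of basket 1's handle bar, 126 mm above its underside; axes as the basket's. The bar runs along y, 102 mm long, 10 mm wide (x) and 8 mm high; the clear opening under it is 88 mm wide and reaches down to the basket. A prong goes through the opening along x
- basket2: a small white plastic gift basket with samples in it (they are fixed inside and stay below 50 mm), 110 mm (x) x 100 mm (y) x 45 mm high, with one rigid upright arch handle across the middle, 130 mm high overall; about 160 g. Origin at the centre of its underside, z up. May be absent
- handle2 (a point): the middle of basket 2's handle bar, 126 mm above its underside; axes as the basket's. The bar runs along y, 102 mm long, 10 mm wide (x) and 8 mm high; the clear opening under it is 88 mm wide and reaches down to the basket. A prong goes through the opening along x
- basket3: a small white plastic gift basket with samples in it (they are fixed inside and stay below 50 mm), 110 mm (x) x 100 mm (y) x 45 mm high, with one rigid upright arch handle across the middle, 130 mm high overall; about 160 g. Origin at the centre of its underside, z up. May be absent
- handle3 (a point): the middle of basket 3's handle bar, 126 mm above its underside; axes as the basket's. The bar runs along y, 102 mm long, 10 mm wide (x) and 8 mm high; the clear opening under it is 88 mm wide and reaches down to the basket. A prong goes through the opening along x
- basket4: a small white plastic gift basket with samples in it (they are fixed inside and stay below 50 mm), 110 mm (x) x 100 mm (y) x 45 mm high, with one rigid upright arch handle across the middle, 130 mm high overall; about 160 g. Origin at the centre of its underside, z up. May be absent
- handle4 (a point): the middle of basket 4's handle bar, 126 mm above its underside; axes as the basket's. The bar runs along y, 102 mm long, 10 mm wide (x) and 8 mm high; the clear opening under it is 88 mm wide and reaches down to the basket. A prong goes through the opening along x
- calculator: a black desk calculator, 150 x 110 x 25 mm, lying under the rack, a bystander; origin at the centre of its underside
- pen_pot: a pot with pens, 72 mm across, 125 mm high, a bystander; origin at the centre of its underside

How it is judged:
On the way, in this order (a step that is already met when the one before it is completed fails the run):
1. the wheel rests, let go, with its mark straight up (angle between wheel_mark's own z axis and vertical below 0.12 rad and velocity of joint wheel between -0.05 and 0.05 rad/s and contact force between the fingers and wheel below 0.1 N), for 0.3 s.
2. every basket hangs on a hook of its own ((distance between handle1 and hook1 below 0.06 m or distance between handle1 and hook2 below 0.06 m or distance between handle1 and hook3 below 0.06 m or distance between handle1 and hook4 below 0.06 m) and angle between each of basket1, basket2, basket3, basket4's own z axis and vertical below 0.6 rad and linear speed of each of basket1, basket2, basket3, basket4 below 0.25 m/s and (distance between handle2 and hook1 below 0.06 m or distance between handle2 and hook2 below 0.06 m or distance between handle2 and hook3 below 0.06 m or distance between handle2 and hook4 below 0.06 m) and (distance between handle3 and hook1 below 0.06 m or distance between handle3 and hook2 below 0.06 m or distance between handle3 and hook3 below 0.06 m or distance between handle3 and hook4 below 0.06 m) and (distance between handle4 and hook1 below 0.06 m or distance between handle4 and hook2 below 0.06 m or distance between handle4 and hook3 below 0.06 m or distance between handle4 and hook4 below 0.06 m) and horizontal distance between handle1 and handle2 above 0.07 m and horizontal distance between each of handle1, handle2 and handle3 above 0.07 m and horizontal distance between each of handle1, handle2, handle3 and handle4 above 0.07 m), for 0.3 s.
At the end, for the whole second after the job is handed in: the wheel's mark is straight up (within about 7 degrees) and the wheel is still; every basket that is there hangs by its handle bar on a hook prong (the bar's middle within 60 mm of the hook's seat), one to a hook, upright within about 34 degrees and at most swinging gently (below 0.25 m/s) (all of step 2 and angle between wheel_mark's own z axis and vertical below 0.12 rad and velocity of joint wheel between -0.05 and 0.05 rad/s); the robot touches nothing.
It fails at once if the calculator is pushed more than 30 mm from its place (distance of calculator from where it was at the start of the episode above 0.03 m).
It fails at once if the pen pot is pushed more than 30 mm from its place (distance of pen_pot from where it was at the start of the episode above 0.03 m).
Of basket1, basket2, basket3, basket4 only 3 to 4 are there at a start; the rules pass over those that are not, and their reading is None.
At some moment in a run one of basket1, basket2, basket3, basket4 may be knocked a few centimetres aside while the robot is not near it.
It also fails if it takes over 208 s, if anything falls off the work surface, if the arm or the gripper's body presses on something with over 40 N, if the wrist force passes 120 N, or if a joint passes its speed limit or range.

## Working session

There is one attempt and no reset: what is moved stays moved. The work goes in short steps, Python scripts to look and compute and a tool call to move; the robot and the scene stay as the last step left them, time stands still between calls to the robot, and variables do not carry over. Pictures are saved under pics/ and viewed, at most 14 in all, crops included, and the job is handed in when it is done.

Besides the shell and the picture viewer there is one more tool, called as a command line: name --pt "numbers of a row" for each row, then --argument value for the rest. servo_tool: Moves the arm, as the interface text tells. Its arguments: {"type":"object","properties":{"xyz":{"type":"array","items":{"type":"array","items":{"type":"number"}}},"twist":{"type":"array","items":{"type":"number"}},"claw":{"type":"number"},"grip_force":{"type":"number"}},"required":["xyz","twist"]}

```bash
mkdir -p pics; ls; cat > h.py <<'E'
import numpy as np, cv2
from scipy.spatial.transform import Rotation as R
from station import arm
def rot(q): return R.from_quat([q[1],q[2],q[3],q[0]]).as_matrix()
def grab(name,save=None):
    ci=arm.camera_info(name); im,d=arm.get_image(name)
    if save: cv2.imwrite('pics/'+save+'.png',im)
    return im,d,ci
def cloud(d,ci):
    v,u=np.mgrid[0:480,0:640]
    K=np.array([[ci['fx'],0,ci['cx']],[0,ci['fy'],ci['cy']],[0,0,1.]])
    dist=ci.get('distortion',ci.get('dist'))
    uv=np.stack([u,v],-1).reshape(-1,1,2).astype(float)
    n=cv2.undistortPoints(uv,K,None if dist is None else np.array(dist,float)).reshape(480,640,2)
    p=np.stack([n[...,0]*d,-n[...,1]*d,-d],-1)
    return p@rot(ci['orientation']).T+np.array(ci['origin'])
E
python3 - <<'E'
from h import *
print(arm.sense())
ims=[]
for n in('scene','top','wrist'):
    im,d,ci=grab(n,n+'0'); print(n,ci)
    np.savez(n+'0.npz',im=im,p=cloud(d,ci),d=d)
E
```

```text
pics
{'clock': 0.0, 'qpos': array([-1.25612200e+00,  8.79279785e-02,  1.37227348e+00, -5.56609073e-06,
        1.68359780e+00, -1.03104180e-01]), 'qvel': array([ 0.00078644, -0.0008769 ,  0.00085121, -0.00154685, -0.00082515,
       -0.00092478]), 'effort': array([-5.20631111e-04, -3.51861620e+01, -3.13274002e+01, -2.13174089e-04,
        1.08219145e-02, -2.25117179e-05]), 'eef_pos': array([ 0.2230043 , -0.50226949,  0.25514408]), 'tcp_rot': array([-1.09684290e-03,  9.78261327e-01,  2.07372996e-01, -1.19245610e-04]), 'contact_force': array([ 0.21621869, -0.21543886,  0.24014062]), 'wrist_torque': array([0.04424145, 0.02347397, 0.00396058]), 'grasp_force': 0.0, 'gripper_width': 1.0022585782484286}
scene {'fx': 458.4564842121979, 'fy': 458.4564842121979, 'cx': 313.09314361534814, 'cy': 240.3877912685335, 'origin': array([ 1.10533596, -0.5778448 ,  0.87620524]), 'orientation': array([0.84927726, 0.38437518, 0.15293662, 0.32801563])}
top {'fx': 545.1633380533303, 'fy': 545.1633380533303, 'cx': 319.2678503280809, 'cy': 243.05939627807632, 'origin': array([0.31975062, 0.04110333, 1.26374507]), 'orientation': array([-0.70286404, -0.05803112,  0.08026331,  0.70439501])}
wrist {'fx': 388.06082301435066, 'fy': 388.06082301435066, 'cx': 319.3563544644959, 'cy': 245.37951241374046, 'origin': array([ 0.29538321, -0.46959844,  0.37284847]), 'orientation': array([ 0.82803185, -0.13167997,  0.0865982 , -0.53807471])}
```

View pics/scene0.png

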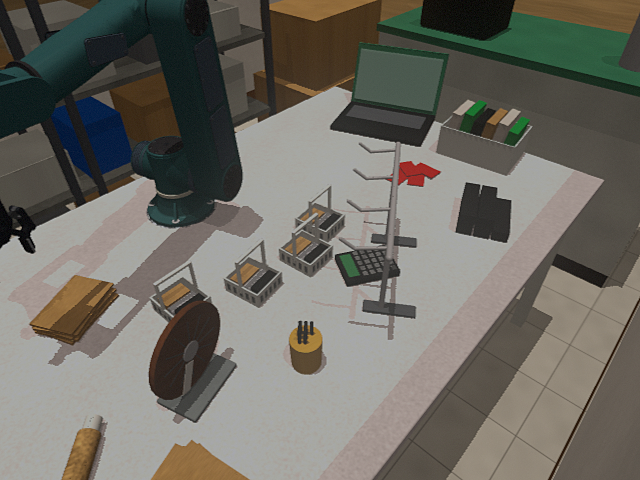

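View pics/top0.png

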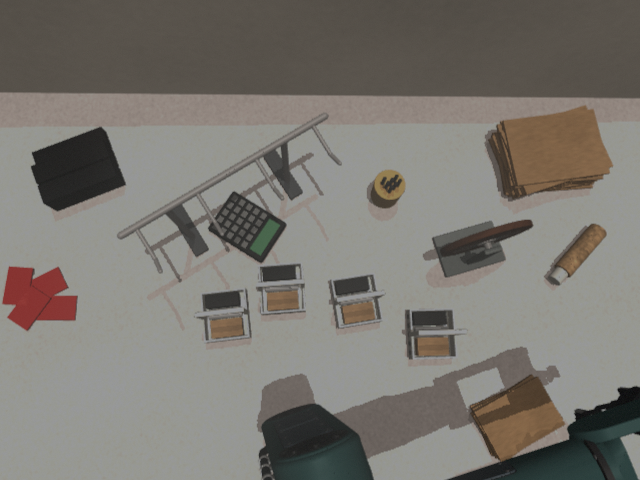

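The scene has four baskets (top view: about (222,315), (281,289), (356,300), (433,334)), the rack with its hooks at (158,270), (180,280), (282,198) and (338,162), the wheel at (485,240), the calculator under the rack and the pot at (388,187). Next I'll measure the geometry from depth.

```bash
python3 - <<'E'
from h import *
for n in('scene','top'):
    z=np.load(n+'0.npz'); im,p=z['im'],z['p']; hsv=cv2.cvtColor(im,cv2.COLOR_BGR2HSV)
    print(n,'table z',np.median(p[...,2][(p[...,2]<.02)&(p[...,2]>-.02)]))
    ok=(z['d']>0)&(p[...,0]>.2)&(p[...,0]<.9)
    def comps(m,lab,mn=15):
        k,L,s,c=cv2.connectedComponentsWithStats(m.astype(np.uint8),connectivity=8)
        for i in range(1,k):
            if s[i,4]<mn: continue
            q=p[L==i]; mean=np.median(q,0); dd=q-q.mean(0); w,v=np.linalg.eigh(np.cov(dd[:,:2].T)); e=v[:,1]
            pr=dd[:,:2]@e
            print(lab,'px',c[i].round(),'n',s[i,4],'med',mean.round(3),'mid',(q.mean(0)[:2]+e*(pr.max()+pr.min())/2).round(3),'zr',q[:,2].min().round(3),q[:,2].max().round(3),'yawdeg',np.degrees(np.arctan2(e[1],e[0])).round(1),'len',np.ptp(pr).round(3))
    g=hsv[...,1]<60
    comps(ok&(p[...,2]>.115)&(p[...,2]<.142)&g,'handle')
    comps(ok&(p[...,2]>.235)&(p[...,2]<.29)&g&(p[...,1]>-.2),'rack',8)
    comps(ok&(p[...,2]>.155)&(p[...,2]<.24)&(p[...,1]<-.2),'wheel',30)
a=cv2.resize(cv2.imread('pics/scene0.png')[290:430,130:340],None,fx=3,fy=3,interpolation=cv2.INTER_CUBIC)
cv2.imwrite('pics/c1.png',a)
E
```

```text
scene table z -0.0007235985406087719
handle px [557.  80.] n 1200 med [0.601 1.452 0.129] mid [0.551 1.452] zr 0.115 0.142 yawdeg -179.9 len 0.698
handle px [430.  85.] n 115 med [0.231 1.067 0.129] mid [0.229 1.066] zr 0.115 0.142 yawdeg -159.7 len 0.065
handle px [456. 120.] n 77 med [0.465 0.858 0.129] mid [0.467 0.863] zr 0.115 0.142 yawdeg -144.3 len 0.042
handle px [503. 132.] n 102 med [0.625 0.876 0.129] mid [0.627 0.935] zr 0.115 0.142 yawdeg 85.5 len 0.142
handle px [478. 126.] n 84 med [0.546 0.866 0.13 ] mid [0.547 0.873] zr 0.115 0.142 yawdeg 45.3 len 0.044
handle px [229. 193.] n 146 med [0.211 0.04  0.129] mid [0.209 0.046] zr 0.116 0.142 yawdeg 97.7 len 0.08
handle px [320. 194.] n 124 med [0.402 0.212 0.128] mid [0.402 0.214] zr 0.115 0.133 yawdeg 96.3 len 0.104
handle px [304. 224.] n 147 med [0.462 0.081 0.128] mid [0.461 0.088] zr 0.115 0.132 yawdeg 94.7 len 0.103
handle px [249. 252.] n 182 med [ 0.435 -0.085  0.128] mid [ 0.434 -0.08 ] zr 0.115 0.133 yawdeg 98.7 len 0.101
handle px [172. 274.] n 226 med [ 0.36  -0.252  0.127] mid [ 0.359 -0.249] zr 0.115 0.133 y
[... 2285 characters left out ...]
 0.087] zr 0.115 0.136 yawdeg 94.3 len 0.101
handle px [360. 296.] n 239 med [ 0.432 -0.08   0.13 ] mid [ 0.432 -0.081] zr 0.122 0.137 yawdeg 99.0 len 0.101
handle px [219. 312.] n 253 med [0.4   0.212 0.129] mid [0.399 0.212] zr 0.117 0.135 yawdeg 96.4 len 0.102
handle px [442. 332.] n 246 med [ 0.357 -0.249  0.13 ] mid [ 0.357 -0.25 ] zr 0.117 0.135 yawdeg 91.3 len 0.102
rack px [226. 184.] n 2658 med [0.633 0.194 0.266] mid [0.638 0.178] zr 0.235 0.279 yawdeg 122.3 len 0.463
rack px [304. 415.] n 136 med [0.211 0.039 0.262] mid [0.211 0.036] zr 0.236 0.289 yawdeg 105.7 len 0.076
wheel px [491. 234.] n 831 med [ 0.549 -0.336  0.206] mid [ 0.553 -0.351] zr 0.155 0.229 yawdeg 105.4 len 0.185
```

View pics/c1.png

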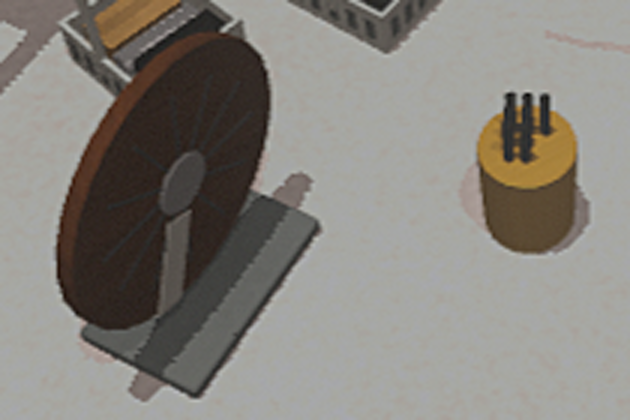

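The crop shows the light mark pointing nearly straight down, at crop (175,265), which is full-image (188,378). It needs about half a turn.

```bash
cat >> h.py <<'E'
def go(pos,yaw=None,grasp=True):
    """shift (cm, tool axes) to bring grasp point to pos, tool x at yaw(deg), and twist (deg)"""
    s=arm.sense(); M=rot(s['tcp_rot']); t=np.array(pos,float)
    if grasp: t=t+np.array([0,0,.006])
    d=M.T@(t-s['eef_pos'])*100; cy=np.degrees(np.arctan2(M[1,0],M[0,0]))
    tw=None if yaw is None else -((yaw-cy+180)%360-180)
    print('shift',d.round(2),'twist',None if tw is None else round(tw,1),'yaw now',round(cy,1),'tcp',s['eef_pos'].round(4),'t',round(s['clock'],2))
E
python3 - <<'E'
from h import *
z=np.load('top0.npz');p=z['p'];d=z['d']
# rail
m=(d>0)&(p[...,2]>.262)&(p[...,2]<.275)&(p[...,0]>.45)&(p[...,1]>-.1)&(p[...,1]<.45)
q=p[m]
for it in range(4):
    c=q[:,:2].mean(0); v=np.linalg.svd(q[:,:2]-c,full_matrices=False)[2][0]; r=(q[:,:2]-c)@np.array([-v[1],v[0]]); q=q[abs(r)<(.012 if it<3 else .009)]
if v[1]<0: v=-v
pr=(q[:,:2]-c)@v; mid=c+v*(pr.max()+pr.min())/2
x=np.array([v[1],-v[0]]); print('rail mid',mid,'y yaw',np.degrees(np.arctan2(v[1],v[0])),'len',np.ptp(pr),'xdir',x)
o=mid-.07*x; print('origin',o)
for i,yy in enumerate((.195,.065,-.065,-.195)): print('hook',i+1,(o+yy*v).round(4))
# hook pts in rack frame
m=(d>0)&(p[...,2]>.235)&(p[...,2]<.29)&(p[...,0]>.4)&(p[...,1]>-.1)
q=p[m]; rx=(q[:,:2]-o)@x; ry=(q[:,:2]-o)@v
for yy in(.195,.065,-.065,-.195):
    k=(abs(ry-yy)<.04)&(rx<.04); print(yy,'ry',np.median(ry[k]).round(4),'rx min',rx[k].min().round(4),k.sum())
# wheel: from scene, face plane fit
z=np.load('scene0.npz');p=z['p'];im=z['im'];hsv=cv2.cvtColor(im,cv2.COLOR_BGR2HSV)
m=(z['d']>0)&(p[...,2]>.03)&(p[...,0]>.45)&(p[...,0]<.65)&(p[...,1]<-.22)&(p[...,1]>-.5)
q=p[m]; 
vv=np.linalg.svd(q-q.mean(0),full_matrices=False)[2][2]
for it in range(5):
    c=np.median(q,0) if it==0 else q.mean(0); vv=np.linalg.svd(q-c,full_matrices=False)[2][2]; q=q[abs((q-c)@vv)<.006]
vv*=np.sign(vv[0]); print('face n',vv,'yaw',np.degrees(np.arctan2(vv[1],vv[0])))
w=np.array([-vv[1],vv[0],0]);w/=np.linalg.norm(w)
pr=q@w; print('width',np.ptp(pr),'z',q[:,2].min(),q[:,2].max(),'n',len(q))
yc=(np.percentile(pr,.2)+np.percentile(pr,99.8))/2; xn=vv*[1,1,0];xn/=np.linalg.norm(xn)
hub=xn*(c@xn-.007)+w*yc; hub[2]=.125; print('hub',hub)
mm=m&(hsv[...,1]<60)&(hsv[...,2]>95)&(abs((p-c)@vv)<.012)
k=p[mm]-hub; yy=k@w; zz=k[:,2]; rr=np.hypot(yy,zz); s=(rr>.03)&(rr<.105)
print('mark n',s.sum(),'r',rr[s].min(),rr[s].max(),'angle from up towards -y deg',np.degrees(np.arctan2(-yy[s].mean(),zz[s].mean())))
E
```

```text
rail mid [0.64991928 0.1860747 ] y yaw 122.32727221021182 len 0.4625863848106635 xdir [0.84500739 0.53475462]
origin [0.59076876 0.14864188]
hook 1 [0.4865 0.3134]
hook 2 [0.556  0.2036]
hook 3 [0.6255 0.0937]
hook 4 [ 0.695  -0.0161]
0.195 ry 0.1945 rx min -0.0302 156
0.065 ry 0.0651 rx min -0.0301 147
-0.065 ry -0.0642 rx min -0.03 140
-0.195 ry -0.1939 rx min -0.0305 137
face n [0.96119564 0.27565964 0.01070963] yaw 16.00227081177112
width 0.1989209795631 z 0.030003859323408655 0.22673462790284227 n 4464
hub [ 0.55568217 -0.35248706  0.125     ]
mark n 62 r 0.030381334010344152 0.10241946126895617 angle from up towards -y deg -123.3081225286192
```

```bash
python3 - <<'E'
from h import *
z=np.load('scene0.npz');p=z['p'];im=z['im'];ci=arm.camera_info('scene')
xn=np.array([.9612,.2757,0]);xn/=np.linalg.norm(xn);w=np.array([-xn[1],xn[0],0]);hub=np.array([.5557,-.3525,.125])
def f(u,v):
    r=rot(ci['orientation'])@np.array([(u-ci['cx'])/ci['fx'],-(v-ci['cy'])/ci['fy'],-1]);o=np.array(ci['origin'])
    t=((hub+.007*xn-o)@xn)/(r@xn); return o+t*r-hub
for a,b in((182,183),(176,215),(175,265),(170,315)):
    k=f(130+a/3,290+b/3); print((a,b),'y',(k@w).round(3),'z',k[2].round(3),im[290+b//3,130+a//3],cv2.cvtColor(im,cv2.COLOR_BGR2HSV)[290+b//3,130+a//3], 'depthpt',((p[290+b//3,130+a//3]-hub)@xn).round(3))
go([hub[0],hub[1],.30],106)
E
```

```text
(182, 183) y 0.002 z -0.004 [62 65 69] [13 26 69] depthpt 0.009
(176, 215) y -0.01 z -0.024 [41 42 48] [ 4 37 48] depthpt 0.012
(175, 265) y -0.023 z -0.064 [75 82 86] [19 33 86] depthpt 0.008
(170, 315) y -0.04 z -0.102 [54 56 58] [15 18 58] depthpt -0.0
shift [36.49 -0.21 -5.05] twist -82.1 yaw now 23.9 tcp [ 0.223  -0.5024  0.2554] t 0.15
```

servo_tool --pt "3 0 -4" --pt "8 1 -5" --pt "13 2 -5" --pt "18 3 -5" --pt "23 4 -5" --pt "28 5 -5" --pt "33 5.2 -5" --pt "35.7 5.2 -5" --twist '[-10, -20.5, -31, -41, -51.5, -62, -72, -82]' --claw 0.4 --grip_force 25

```text
clock: 1.15
eef_pos: [0.5728, -0.4038, 0.3047]
tcp_rot: [-0.001, 0.599, 0.801, 0.0]
contact_force: [-0.6, -0.2, 0.2]
gripper_width: 0.598
grasp_force: 0.0
```

```bash
python3 - <<'E'
from h import *
im,d,ci=grab('wrist','w1'); s=arm.sense(); p=cloud(d,ci); print(s['gripper_width'])
xn=np.array([.9612,.2757,0]);w=np.array([-xn[1],xn[0],0]);hub=np.array([.5557,-.3525,.125])
go(hub-.055*w+[0,0,.065],106)
m=(d>0)&(p[...,2]>.15)&(p[...,2]<.235)&(np.linalg.norm(p[...,:2]-hub[:2],axis=2)<.12)
q=p[m]-hub; print(m.sum(),'x stand percentiles',np.percentile(q@xn,[2,10,50,90,98]).round(4),'y',np.percentile(q@w,[1,50,99]).round(3))
E
```

```text
0.6002963060625643
shift [-0.23 -0.52 10.82] twist 0.8 yaw now 106.8 tcp [ 0.5751 -0.402   0.3042] t 1.2
7603 x stand percentiles [-0.0065 -0.0054  0.0002  0.0057  0.0068] y [-0.078  0.017  0.088]
```

View pics/w1.png

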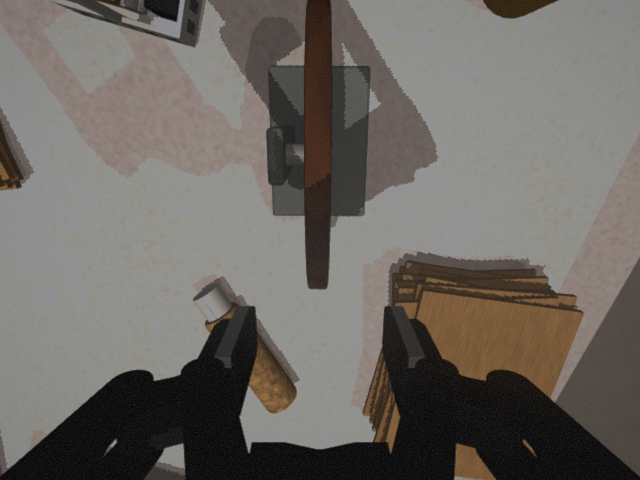

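The wrist view shows the disc edge at column 318, level with the gap between the fingers at columns 235 to 400. I'll go down on it.

servo_tool --pt "-0.2 -0.5 0" --pt "-0.2 -0.5 3" --pt "-0.2 -0.5 6" --pt "-0.2 -0.5 9" --pt "-0.2 -0.5 10.8" --pt "-0.2 -0.5 10.8" --pt "-0.2 -0.5 10.8" --pt "-0.2 -0.5 10.8" --twist '[0.8, 0.8, 0.8, 0.8, 0.8, 0.8, 0.8, 0.8]'

```text
clock: 2.2
eef_pos: [0.5668, -0.4093, 0.2005]
tcp_rot: [0.002, 0.608, 0.794, -0.0]
contact_force: [0.3, 0.1, -0.4]
gripper_width: 0.596
grasp_force: 0.0
```

servo_tool --pt "0 0 0" --pt "0 0 0" --pt "0 0 0" --pt "0 0 0" --pt "0 0 0" --pt "0 0 0" --pt "0 0 0" --pt "0 0 0" --twist '[0, 0, 0, 0, 0, 0, 0, 0]' --claw 1

```text
clock: 3.2
eef_pos: [0.572, -0.4069, 0.2001]
tcp_rot: [0.005, 0.606, 0.796, 0.003]
contact_force: [14.2, 2.2, -0.8]
gripper_width: 0.16
grasp_force: 28.0
```

servo_tool --pt "1.3 0.2 -0.9" --pt "2.75 0.45 -1.55" --pt "4.25 0.45 -1.95" --pt "5.85 0.45 -2.05" --pt "7.4 0.45 -1.9" --pt "8.9 0.45 -1.45" --pt "10.3 0.45 -0.75" --pt "11.6 0.45 0.15" --twist '[0, 0, 0, 0, 0, 0, 0, 0]'

```text
clock: 4.2
eef_pos: [0.5401, -0.2957, 0.1988]
tcp_rot: [0.002, 0.608, 0.794, -0.001]
contact_force: [2.4, -3.4, 1.2]
gripper_width: 0.162
grasp_force: 28.7
```

servo_tool --pt "0 0 0" --pt "0 0 0" --pt "0 0 0" --pt "0 0 0" --pt "0 0 0" --pt "0 0 0" --pt "0 0 0" --pt "0 0 0" --twist '[0, 0, 0, 0, 0, 0, 0, 0]' --claw 0.5

```text
clock: 5.2
eef_pos: [0.5404, -0.2955, 0.1969]
tcp_rot: [0.0, 0.608, 0.794, -0.0]
contact_force: [-0.1, -0.0, -0.5]
gripper_width: 0.5
grasp_force: 0.0
```

```bash
cat >> h.py <<'E'
xn=np.array([.9612,.2757,0]);w=np.array([-xn[1],xn[0],0]);hub=np.array([.5557,-.3525,.125])
def st(x,y,z): return hub+xn*x+w*y+[0,0,z]
def mark():
    im,d,ci=grab('scene','mk%d'%(arm.sense()['clock']*10)); o=np.array(ci['origin'])
    v,u=np.mgrid[0:480,0:640]; r=np.stack([(u-ci['cx'])/ci['fx'],-(v-ci['cy'])/ci['fy'],-np.ones_like(u,float)],-1)@rot(ci['orientation']).T
    t=((hub+.007*xn-o)@xn)/(r@xn); k=o+r*t[...,None]-hub; y=k@w; z=k[...,2]; rr=np.hypot(y,z)
    p=cloud(d,ci); near=abs((p-hub)@xn-.007)<.015
    hsv=cv2.cvtColor(im,cv2.COLOR_BGR2HSV); m=near&(rr>.03)&(rr<.095)&(hsv[...,1]<80)&(hsv[...,2]>60)
    n,L,s,c=cv2.connectedComponentsWithStats(m.astype(np.uint8),connectivity=8)
    for i in range(1,n):
        if s[i,4]>8: a=L==i; print('mark?',s[i,4],'px',c[i].round(),'angle to -y',np.degrees(np.arctan2(-y[a].mean(),z[a].mean())).round(1),'r',rr[a].min().round(3),rr[a].max().round(3))
    return im
E
python3 - <<'E'
from h import *
mark(); go(st(0,.059,.068),106); go(st(0,-.0585,.065),106)
E
```

```text
mark? 276 px [167. 372.] angle to -y 78.3 r 0.03 0.095
shift [-0.   -0.1  -0.22] twist -0.9 yaw now 105.1 tcp [ 0.5404 -0.2955  0.1968] t 5.25
shift [-11.75   0.08   0.08] twist -0.9 yaw now 105.1 tcp [ 0.5404 -0.2955  0.1968] t 5.25
```

servo_tool --pt "0 0 -4" --pt "0 0 -7.5" --pt "-4 0 -7.5" --pt "-9 0 -7.5" --pt "-11.7 0.1 -6" --pt "-11.7 0.1 -3" --pt "-11.7 0.1 0" --pt "-11.7 0.1 0" --twist '[0, 0, -0.9, -0.9, -0.9, -0.9, -0.9, -0.9]'

```text
clock: 6.25
eef_pos: [0.5706, -0.4073, 0.1926]
tcp_rot: [-0.004, 0.602, 0.799, 0.0]
contact_force: [-0.7, 0.4, 0.2]
gripper_width: 0.503
grasp_force: 0.0
```

servo_tool --pt "0 0 0" --pt "0 0 0" --pt "0 0 0" --pt "0 0 0" --pt "0 0 0" --pt "0 0 0" --pt "0 0 0" --pt "0 0 0" --twist '[0, 0, 0, 0, 0, 0, 0, 0]' --claw 1

```text
clock: 7.25
eef_pos: [0.5727, -0.4088, 0.1994]
tcp_rot: [0.002, 0.602, 0.799, -0.0]
contact_force: [2.5, -0.4, 6.4]
gripper_width: 0.158
grasp_force: 30.0
```

```bash
python3 - <<'E'
from h import *
im=mark(); s=arm.sense(); k=s['eef_pos']-[0,0,.006]-hub; y,z=k@w,k[2]; t0=np.arctan2(y,z);r=np.hypot(y,z)
print('x',k@xn,'r',r,'th',np.degrees(t0),s['contact_force'])
for i in range(1,9):
    t=t0+np.radians(78.3)*i/8; print(((r*np.sin(t)-y)*100).round(2),(-(r*np.cos(t)-z)*100).round(2))
E
```

```text
mark? 28 px [161. 359.] angle to -y 49.1 r 0.074 0.094
mark? 271 px [167. 372.] angle to -y 78.5 r 0.03 0.095
x 0.0008262421447883615 r 0.09017159720872737 th -40.65595147543028 [ 1.85276795 -0.37038514  5.75290598]
1.25 -0.9
2.63 -1.57
4.11 -2.0
5.64 -2.17
7.17 -2.08
8.67 -1.73
10.09 -1.13
11.38 -0.3
```

servo_tool --pt "1.25 0 -0.9" --pt "2.65 0 -1.55" --pt "4.1 0 -2.0" --pt "5.65 0 -2.15" --pt "7.15 0 -2.1" --pt "8.65 0 -1.75" --pt "10.1 0 -1.15" --pt "11.4 0 -0.3" --twist '[0, 0, 0, 0, 0, 0, 0, 0]'

```text
clock: 8.3
eef_pos: [0.5409, -0.299, 0.2013]
tcp_rot: [0.002, 0.602, 0.799, -0.0]
contact_force: [4.1, -4.1, 2.2]
gripper_width: 0.165
grasp_force: 29.6
```

servo_tool --pt "0 0 0" --pt "0 0 0" --pt "0 0 0" --pt "0 0 0" --pt "0 0 0" --pt "0 0 0" --pt "0 0 0" --pt "0 0 0" --twist '[0, 0, 0, 0, 0, 0, 0, 0]'

```text
clock: 9.3
eef_pos: [0.5405, -0.2974, 0.2001]
tcp_rot: [-0.001, 0.601, 0.799, 0.001]
contact_force: [1.0, 5.6, 3.8]
gripper_width: 0.159
grasp_force: 30.1
```

```bash
python3 - <<'E'
from h import *
im=mark(); cv2.imwrite('pics/c2.png',cv2.resize(im[270:430,110:290],None,fx=3,fy=3)); s=arm.sense(); k=s['eef_pos']-[0,0,.006]-hub; y,z=k@w,k[2]; print(k@xn,np.hypot(y,z),np.degrees(np.arctan2(y,z)))
E
```

```text
mark? 25 px [201. 312.] angle to -y -41.5 r 0.069 0.092
mark? 248 px [183. 331.] angle to -y 1.4 r 0.03 0.095
0.0005843795193490129 0.08966272768600012 39.613711684848845
```

View pics/c2.png

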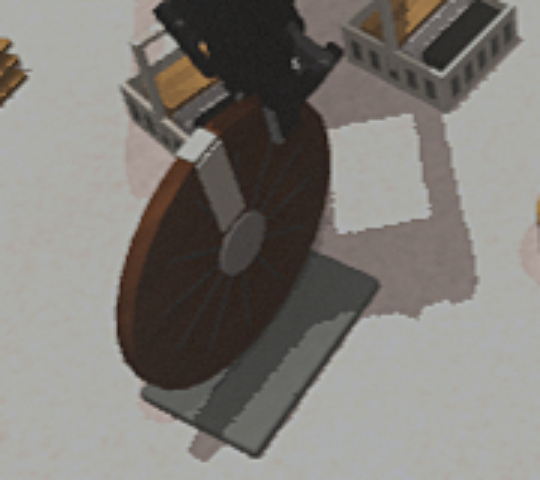

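The mark runs from the hub at crop (242,243) to the rim at (200,145). Cast onto the disc face, that is 1.4° from vertical, so I'll release and lift.

servo_tool --pt "0 0 0" --pt "0 0 0" --pt "0 0 0" --pt "0 0 0" --pt "0 0 0" --pt "0 0 0" --pt "0 0 0" --pt "0 0 0" --twist '[0, 0, 0, 0, 0, 0, 0, 0]' --claw 0.5

```text
clock: 10.35
eef_pos: [0.5404, -0.2986, 0.1999]
tcp_rot: [0.0, 0.602, 0.799, -0.0]
contact_force: [-0.1, 0.2, -0.1]
gripper_width: 0.499
grasp_force: 0.0
```

servo_tool --pt "0 0 -3" --pt "0 0 -6" --pt "0 0 -9" --pt "0 0 -10" --pt "0 0 -10" --pt "0 0 -10" --pt "0 0 -10" --pt "0 0 -10" --twist '[0, 0, 0, 0, 0, 0, 0, 0]'

```text
clock: 11.35
eef_pos: [0.5402, -0.2985, 0.2988]
tcp_rot: [-0.001, 0.602, 0.799, -0.0]
contact_force: [-0.6, 0.3, -0.6]
gripper_width: 0.501
grasp_force: 0.0
```

```bash
cat >> h.py <<'E'
RO=np.array([.5908,.1486]);RX=np.array([.845,.5348]);RY=np.array([-.5348,.845])
def seat(i): return RO+RY*(.195,.065,-.065,-.195)[i-1]
def baskets():
    im,d,ci=grab('top','top%d'%(arm.sense()['clock']*10)); p=cloud(d,ci)
    hsv=cv2.cvtColor(im,cv2.COLOR_BGR2HSV); out=[]
    m=(d>0)&(p[...,2]>.118)&(p[...,2]<.14)&(hsv[...,1]<60)&(p[...,0]<.62)&(p[...,0]>.25)
    n,L,s,c=cv2.connectedComponentsWithStats(m.astype(np.uint8),connectivity=8)
    for i in range(1,n):
        if s[i,4]<60: continue
        q=p[L==i]; (cx,cy),(a,b),_=cv2.minAreaRect((q[:,:2]*1000).astype(np.float32))
        v=np.linalg.svd(q[:,:2]-q[:,:2].mean(0),full_matrices=False)[2][0]
        if v[1]<0: v=-v
        if not .09<max(a,b)/1000<.12: continue
        print('bar',round(cx),round(cy),'mm yaw',np.degrees(np.arctan2(v[1],v[0])).round(1),'len',round(max(a,b)),'z',q[:,2].mean().round(3)); out.append((cx/1000,cy/1000,np.arctan2(v[1],v[0])))
    return out
def grasp(b,off,z=.126,up=0):
    go([b[0]+off*np.cos(b[2]),b[1]+off*np.sin(b[2]),z+up],np.degrees(b[2]))
E
python3 - <<'E'
from h import *
mark()
for b in baskets():
    for off in(.028,-.028): grasp(b,off,up=.1)
E
```

```text
mark? 245 px [183. 331.] angle to -y 1.4 r 0.03 0.095
bar 460 87 mm yaw 94.4 len 101 z 0.129
bar 432 -81 mm yaw 99.0 len 101 z 0.13
bar 400 212 mm yaw 96.5 len 102 z 0.129
shift [42.02  3.5   6.76] twist 11.7 yaw now 106.0 tcp [ 0.5403 -0.2986  0.2994] t 11.45
shift [36.54  2.37  6.75] twist 11.7 yaw now 106.0 tcp [ 0.5403 -0.2986  0.2994] t 11.45
shift [26.66 -4.03  6.75] twist 7.1 yaw now 106.0 tcp [ 0.5403 -0.2986  0.2994] t 11.45
shift [21.1  -4.72  6.75] twist 7.1 yaw now 106.0 tcp [ 0.5403 -0.2986  0.2994] t 11.45
shift [55.74  1.07  6.76] twist 9.5 yaw now 106.0 tcp [ 0.5403 -0.2986  0.2994] t 11.45
shift [50.21  0.14  6.76] twist 9.5 yaw now 106.0 tcp [ 0.5403 -0.2986  0.2994] t 11.45
```

```bash
python3 - <<'E'
from h import *
grasp((.358,-.2495,np.radians(91.4)),.028,up=.1)
E
```

```text
shift [ 12.46 -15.45   6.75] twist 14.6 yaw now 106.0 tcp [ 0.5403 -0.2986  0.2994] t 11.45
```

servo_tool --pt "3 -4 0" --pt "6 -8 0" --pt "9 -12 0" --pt "12.4 -15.4 2" --pt "12.4 -15.4 5" --pt "12.4 -15.4 6.7" --pt "12.4 -15.4 6.7" --pt "12.4 -15.4 6.7" --twist '[4, 8, 12, 14.6, 14.6, 14.6, 14.6, 14.6]'

```text
clock: 12.45
eef_pos: [0.3588, -0.2225, 0.2337]
tcp_rot: [0.001, 0.698, 0.716, 0.0]
contact_force: [0.0, -0.1, 0.3]
gripper_width: 0.502
grasp_force: 0.0
```

```bash
cat >> h.py <<'E'
def near(b):
    """bar as seen by the wrist camera around estimate b"""
    im,d,ci=grab('wrist'); p=cloud(d,ci)
    m=(d>0)&(p[...,2]>.118)&(p[...,2]<.138)&(np.hypot(p[...,0]-b[0],p[...,1]-b[1])<.075)
    n,L,s,c=cv2.connectedComponentsWithStats(m.astype(np.uint8),connectivity=8); i=1+np.argmax(s[1:,4]); q=p[L==i][:,:2]
    v=np.linalg.svd(q-q.mean(0),full_matrices=False)[2][0]; v=v*np.sign(v[1]); pr=(q-q.mean(0))@v
    e=q.mean(0)+v*(pr.max()+pr.min())/2; print('near bar',e.round(4),'yaw',np.degrees(np.arctan2(v[1],v[0])).round(1),'len',np.ptp(pr).round(3),'n',s[i,4])
    return e[0],e[1],np.arctan2(v[1],v[0])
E
python3 - <<'E'
from h import *
b=near((.358,-.2495)); grasp(b,.028)
E
```

```text
near bar [ 0.357  -0.2483] yaw 91.3 len 0.102 n 2401
shift [ 0.25 -0.27 10.19] twist 0.1 yaw now 91.4 tcp [ 0.3589 -0.2226  0.2339] t 12.5
```

servo_tool --pt "0.2 -0.2 2" --pt "0.2 -0.2 5" --pt "0.2 -0.2 8" --pt "0.2 -0.2 10.2" --pt "0.2 -0.2 10.2" --pt "0.2 -0.2 10.2" --pt "0.2 -0.2 10.2" --pt "0.2 -0.2 10.2" --twist '[0, 0, 0, 0, 0, 0, 0, 0]'

```text
clock: 13.5
eef_pos: [0.3566, -0.2205, 0.1319]
tcp_rot: [0.001, 0.698, 0.716, 0.0]
contact_force: [0.3, 0.4, -0.1]
gripper_width: 0.498
grasp_force: 0.0
```

servo_tool --pt "0 0 0" --pt "0 0 0" --pt "0 0 0" --pt "0 0 0" --pt "0 0 0" --pt "0 0 0" --pt "0 0 0" --pt "0 0 0" --twist '[0, 0, 0, 0, 0, 0, 0, 0]' --claw 1 --grip_force 60

```text
clock: 14.5
eef_pos: [0.3563, -0.2201, 0.1311]
tcp_rot: [0.0, 0.698, 0.716, 0.0]
contact_force: [1.2, 1.9, 2.2]
gripper_width: 0.102
grasp_force: 58.8
```

servo_tool --pt "0 0 -2" --pt "0 0 -5" --pt "0 0 -9" --pt "0 0 -13" --pt "0 0 -17" --pt "0 0 -17" --pt "0 0 -17" --pt "0 0 -17" --twist '[0, 0, 0, 0, 0, 0, 0, 0]'

```text
clock: 15.5
eef_pos: [0.3553, -0.2196, 0.2984]
tcp_rot: [-0.002, 0.698, 0.716, -0.0]
contact_force: [0.1, 0.0, -2.0]
gripper_width: 0.106
grasp_force: 58.6
```

```bash
cat >> h.py <<'E'
def hang(i,back,z,off=.028,dx=0,dy=0):
    p=seat(i)+RY*(off+dy)-RX*(back-dx); go([p[0],p[1],z],122.3)
E
python3 - <<'E'
from h import *
hang(4,.09,.298); hang(4,0,.298); im,d,ci=grab('wrist','w2')
E
```

```text
shift [17.28 25.31 -0.61] twist -30.9 yaw now 91.4 tcp [ 0.3553 -0.2196  0.2984] t 15.5
shift [21.9  33.03 -0.63] twist -30.9 yaw now 91.4 tcp [ 0.3553 -0.2196  0.2984] t 15.5
```

View pics/w2.png

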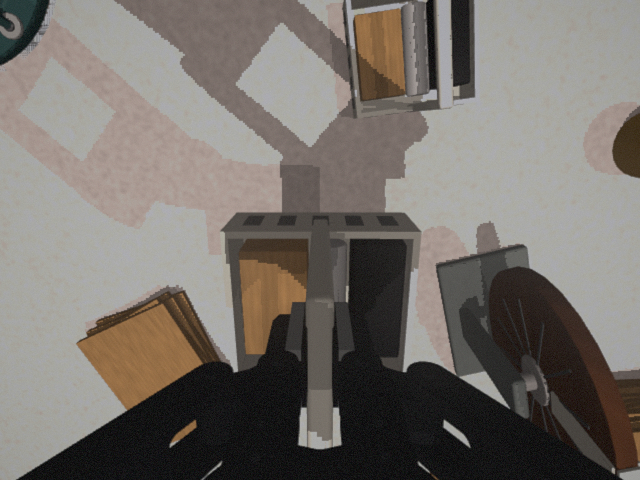

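The held basket hangs level: its handle is at column 320, between the pads at row 350. I'll carry it to hook 4.

servo_tool --pt "4 1 -0.7" --pt "8 4 -0.7" --pt "12 8 -0.7" --pt "15 13 -0.7" --pt "17.3 17 -0.7" --pt "17.3 21 -0.7" --pt "17.3 25.3 -0.7" --pt "17.3 25.3 -0.7" --twist '[-4, -9, -14, -20, -25, -31, -31, -31]'

```text
clock: 16.55
eef_pos: [0.6062, -0.0405, 0.3032]
tcp_rot: [-0.003, 0.481, 0.877, -0.001]
contact_force: [-1.0, -0.0, -2.4]
gripper_width: 0.106
grasp_force: 58.7
```

```bash
cat >> h.py <<'E'
def hooks():
    """wrist view: prong points in rack frame, near each seat"""
    im,d,ci=grab('wrist','hk%d'%(arm.sense()['clock']*10)); p=cloud(d,ci); q=p[(d>0)&(p[...,2]>.24)&(p[...,2]<.285)]
    rx=(q[:,:2]-RO)@RX; ry=(q[:,:2]-RO)@RY
    for i,yy in enumerate((.195,.065,-.065,-.195)):
        k=(abs(ry-yy)<.02)&(rx<.05)&(rx>-.045)
        if k.sum()>20: print('hook',i+1,'dy mm',((np.median(ry[k])-yy)*1000).round(1),'rx min',rx[k].min().round(4),'zmax',q[k,2].max().round(3),k.sum())
E
python3 - <<'E'
from h import *
hooks(); hang(4,.0,.298); hang(4,0,.262)
E
```

```text
hook 3 dy mm 0.8 rx min -0.0306 zmax 0.277 3517
hook 4 dy mm 3.8 rx min -0.0304 zmax 0.277 2859
shift [0.03 8.92 0.  ] twist 0.2 yaw now 122.5 tcp [ 0.605  -0.0406  0.3044] t 16.6
shift [0.02 8.94 3.6 ] twist 0.2 yaw now 122.5 tcp [ 0.605  -0.0406  0.3044] t 16.6
```

```bash
cp pics/hk16*.png pics/v1.png
```

```text
(no output)
```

View pics/v1.png

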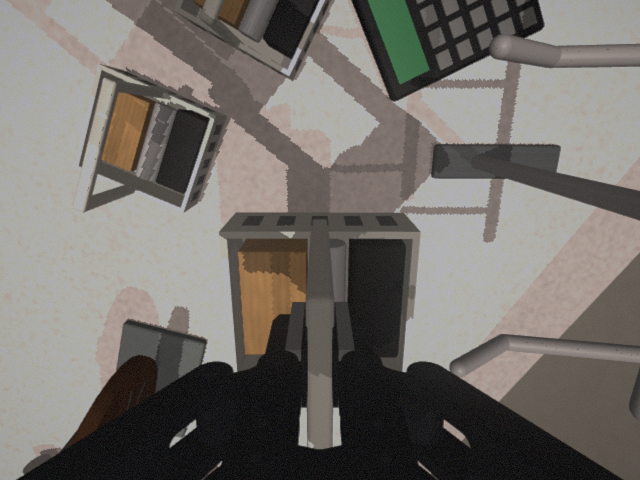

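The wrist view shows hook 4's tip at (460,365), just ahead of the held bar and clear of the pads. I'll move it in and lower.

servo_tool --pt "0 2 -0.2" --pt "0 4.5 -0.2" --pt "0 7 -0.2" --pt "0 8.9 -0.2" --pt "0 8.9 0" --pt "0 8.9 1.2" --pt "0 8.9 2.5" --pt "0 8.9 3.7" --twist '[0, 0, 0, 0, 0, 0, 0, 0]'

```text
clock: 17.6
eef_pos: [0.679, 0.0066, 0.2697]
tcp_rot: [-0.0, 0.482, 0.876, -0.0]
contact_force: [-0.8, 2.8, 9.9]
gripper_width: 0.105
grasp_force: 60.5
```

```bash
python3 - <<'E'
from h import *
hang(4,0,.258); s=arm.sense();print(s['contact_force'],s['wrist_torque'])
im,d,ci=grab('scene'); cv2.imwrite('pics/c3.png',cv2.resize(im[120:330,270:480],None,fx=2.8,fy=2.8))
E
```

```text
shift [0.01 0.14 0.57] twist 0.1 yaw now 122.4 tcp [0.679  0.0066 0.2697] t 17.6
[-0.80317025  2.75601363  9.85308378] [ 0.1082742  -0.0274703   0.06399653]
```

View pics/c3.png

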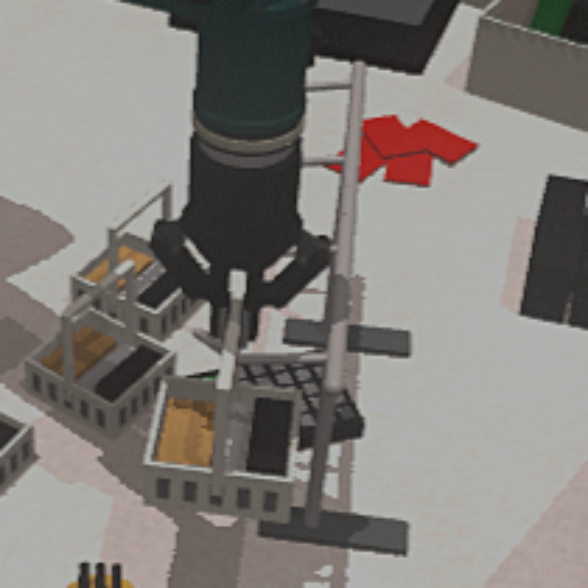

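The crop shows the bar on hook 4 at (232,340), with the basket upright. There's 10 N upward on the tool, so it's seated. I'll release.

servo_tool --pt "0 0 0" --pt "0 0 0" --pt "0 0 0" --pt "0 0 0" --pt "0 0 0" --pt "0 0 0" --pt "0 0 0" --pt "0 0 0" --twist '[0, 0, 0, 0, 0, 0, 0, 0]' --claw 0.6

```text
clock: 18.65
eef_pos: [0.6797, 0.007, 0.2708]
tcp_rot: [0.0, 0.481, 0.876, -0.0]
contact_force: [-0.2, 0.3, 0.1]
gripper_width: 0.397
grasp_force: 0.0
```

servo_tool --pt "0 0 -1" --pt "0 0 -3" --pt "0 0 -6" --pt "0 0 -8" --pt "-3 -4 -8" --pt "-6 -9 -8" --pt "-8 -14 -8" --pt "-8 -18 -8" --twist '[0, 0, 0, 0, 5, 10, 15, 20]'

```text
clock: 19.65
eef_pos: [0.5696, -0.1594, 0.3514]
tcp_rot: [0.001, 0.628, 0.778, -0.0]
contact_force: [-0.7, -0.7, -1.0]
gripper_width: 0.399
grasp_force: 0.0
```

```bash
python3 - <<'E'
from h import *
bs=baskets()
for b in bs: grasp(b,.028,up=.1)
im,d,ci=grab('scene'); cv2.imwrite('pics/s2.png',im)
E
```

```text
bar 460 87 mm yaw 94.4 len 100 z 0.129
bar 400 212 mm yaw 96.4 len 102 z 0.129
shift [29.28 -4.91 11.98] twist 7.4 yaw now 101.8 tcp [ 0.5661 -0.1613  0.3525] t 19.7
shift [42.81 -8.34 11.95] twist 5.4 yaw now 101.8 tcp [ 0.5661 -0.1613  0.3525] t 19.7
```

View pics/s2.png

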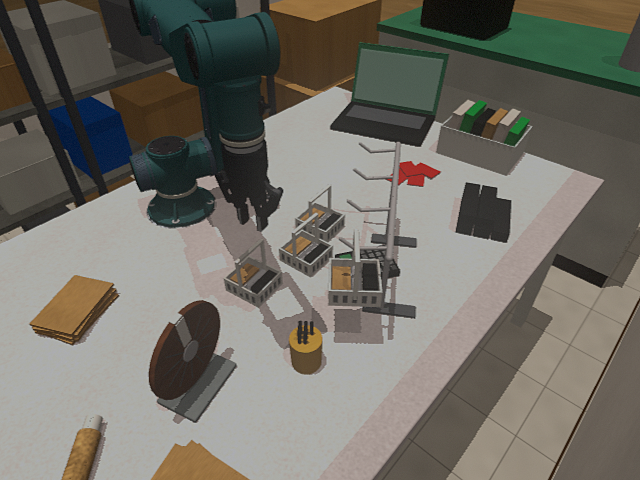

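Basket 1 now hangs freely on hook 4 (355,280), and the mark is still up (181,330). Next is the basket at (252,280).

```bash
python3 - <<'E'
from h import *
b=near((.432,-.081)); grasp(b,.028,up=.1)
grasp((.432,-.081,np.radians(99)),.028,up=.1)
E
```

```text
near bar [ 0.4334 -0.0795] yaw 99.1 len 0.102 n 1894
shift [ 13.41 -11.51  12.02] twist 3.3 yaw now 102.3 tcp [ 0.5697 -0.1583  0.3526] t 19.8
shift [ 13.29 -11.68  12.02] twist 3.3 yaw now 102.3 tcp [ 0.5697 -0.1583  0.3526] t 19.8
```

servo_tool --pt "4 -4 0" --pt "8 -8 0" --pt "13.4 -11.5 3" --pt "13.4 -11.5 7" --pt "13.4 -11.5 12" --pt "13.4 -11.5 12" --pt "13.4 -11.5 12" --pt "13.4 -11.5 12" --twist '[3.3, 3.3, 3.3, 3.3, 3.3, 3.3, 3.3, 3.3]' --claw 0.5

```text
clock: 20.8
eef_pos: [0.4317, -0.0514, 0.2344]
tcp_rot: [0.003, 0.648, 0.761, 0.001]
contact_force: [0.7, -0.6, 1.5]
gripper_width: 0.502
grasp_force: 0.0
```

```bash
python3 - <<'E'
from h import *
b=near((.433,-.080)); grasp(b,.028,z=.127)
E
```

```text
near bar [ 0.4323 -0.0794] yaw 98.9 len 0.102 n 2391
shift [ 0.05 -0.4  10.1 ] twist 0.3 yaw now 99.1 tcp [ 0.4314 -0.0515  0.234 ] t 20.85
```

servo_tool --pt "0 -0.4 2" --pt "0 -0.4 5" --pt "0 -0.4 8" --pt "0 -0.4 10.1" --pt "0 -0.4 10.1" --pt "0 -0.4 10.1" --pt "0 -0.4 10.1" --pt "0 -0.4 10.1" --twist '[0.2, 0.2, 0.2, 0.2, 0.2, 0.2, 0.2, 0.2]'

```text
clock: 21.85
eef_pos: [0.4263, -0.0518, 0.1309]
tcp_rot: [0.001, 0.65, 0.76, 0.0]
contact_force: [-0.5, 1.2, -0.7]
gripper_width: 0.499
grasp_force: 0.0
```

servo_tool --pt "0 0 0" --pt "0 0 0" --pt "0 0 0" --pt "0 0 0" --pt "0 0 0" --pt "0 0 0" --pt "0 0 0" --pt "0 0 0" --twist '[0, 0, 0, 0, 0, 0, 0, 0]' --claw 1

```text
clock: 22.85
eef_pos: [0.4259, -0.0516, 0.13]
tcp_rot: [0.0, 0.65, 0.76, 0.0]
contact_force: [0.4, 2.8, 3.0]
gripper_width: 0.102
grasp_force: 58.7
```

servo_tool --pt "0 0 -2" --pt "0 0 -5" --pt "0 0 -9" --pt "0 0 -13" --pt "0 0 -17" --pt "0 0 -17.5" --pt "0 0 -17.5" --pt "0 0 -17.5" --twist '[0, 0, 0, 0, 0, 0, 0, 0]'

```text
clock: 23.85
eef_pos: [0.4248, -0.0515, 0.3024]
tcp_rot: [-0.002, 0.65, 0.76, -0.001]
contact_force: [0.2, -0.1, -2.0]
gripper_width: 0.104
grasp_force: 58.5
```

```bash
python3 - <<'E'
from h import *
hang(3,.09,.30); hang(3,0,.30)
E
```

```text
shift [10.22 12.72 -0.4 ] twist -23.4 yaw now 98.9 tcp [ 0.4248 -0.0515  0.3024] t 23.85
shift [13.8  20.97 -0.43] twist -23.4 yaw now 98.9 tcp [ 0.4248 -0.0515  0.3024] t 23.85
```

servo_tool --pt "3 2 -0.6" --pt "6 4 -0.6" --pt "9 7 -0.6" --pt "10.2 10 -0.6" --pt "10.2 12.7 -0.6" --pt "10.2 12.7 -0.5" --pt "10.2 12.7 -0.4" --pt "10.2 12.7 -0.4" --twist '[-5, -10, -15, -20, -23.4, -23.4, -23.4, -23.4]'

```text
clock: 24.85
eef_pos: [0.5345, 0.0686, 0.3085]
tcp_rot: [-0.0, 0.483, 0.876, -0.0]
contact_force: [-0.3, 0.1, -1.2]
gripper_width: 0.104
grasp_force: 58.6
```

servo_tool --pt "0 2 0" --pt "0 4.5 0" --pt "0 7 0" --pt "0 9 0" --pt "0 9 0" --pt "0 9 0" --pt "0 9 0" --pt "0 9 0" --twist '[0, 0, 0, 0, 0, 0, 0, 0]'

```text
clock: 25.85
eef_pos: [0.6109, 0.1166, 0.3093]
tcp_rot: [0.0, 0.482, 0.876, 0.0]
contact_force: [-1.4, -0.6, -0.7]
gripper_width: 0.103
grasp_force: 58.7
```

```bash
python3 - <<'E'
from h import *
hang(3,0,.262); hooks()
E
```

```text
shift [0.08 0.01 4.13] twist 0.0 yaw now 122.3 tcp [0.6109 0.1166 0.3093] t 25.85
hook 2 dy mm 1.0 rx min -0.0297 zmax 0.278 4714
hook 3 dy mm 3.7 rx min -0.0299 zmax 0.275 877
```

servo_tool --pt "0.1 0 1" --pt "0.1 0 2" --pt "0.1 0 3" --pt "0.1 0 3.7" --pt "0.1 0 4.1" --pt "0.1 0 4.1" --pt "0.1 0 4.1" --pt "0.1 0 4.1" --twist '[0, 0, 0, 0, 0, 0, 0, 0]'

```text
clock: 26.9
eef_pos: [0.6108, 0.1178, 0.2681]
tcp_rot: [0.0, 0.482, 0.876, 0.0]
contact_force: [0.2, 0.2, -1.6]
gripper_width: 0.098
grasp_force: 58.7
```

servo_tool --pt "0 0 0" --pt "0 0 0" --pt "0 0 0" --pt "0 0 0" --pt "0 0 0" --pt "0 0 0" --pt "0 0 0" --pt "0 0 0" --twist '[0, 0, 0, 0, 0, 0, 0, 0]' --claw 0.6

```text
clock: 27.9
eef_pos: [0.6107, 0.1178, 0.2678]
tcp_rot: [0.0, 0.482, 0.876, -0.0]
contact_force: [-0.6, -0.5, -0.1]
gripper_width: 0.399
grasp_force: 0.0
```

servo_tool --pt "0 0 -1" --pt "0 0 -3" --pt "0 0 -6" --pt "0 0 -8" --pt "0 -4 -8" --pt "0 -9 -8" --pt "0 -14 -8" --pt "0 -14 -8" --twist '[0, 0, 0, 0, 5, 10, 20, 20]'

```text
clock: 28.9
eef_pos: [0.4904, 0.0418, 0.3496]
tcp_rot: [0.001, 0.628, 0.778, 0.001]
contact_force: [1.1, 0.8, -0.2]
gripper_width: 0.402
grasp_force: 0.0
```

```bash
python3 - <<'E'
from h import *
b=near((.460,.087)); grasp(b,.028,up=.1)
baskets()
im,d,ci=grab('scene'); cv2.imwrite('pics/s3.png',cv2.resize(im[100:340,200:440],None,fx=2.5,fy=2.5))
E
```

```text
near bar [0.4602 0.0888] yaw 94.4 len 0.102 n 1446
shift [ 7.98 -1.75 11.73] twist 7.9 yaw now 102.3 tcp [0.4918 0.0425 0.3494] t 28.95
bar 400 213 mm yaw 96.4 len 102 z 0.129
```

View pics/s3.png

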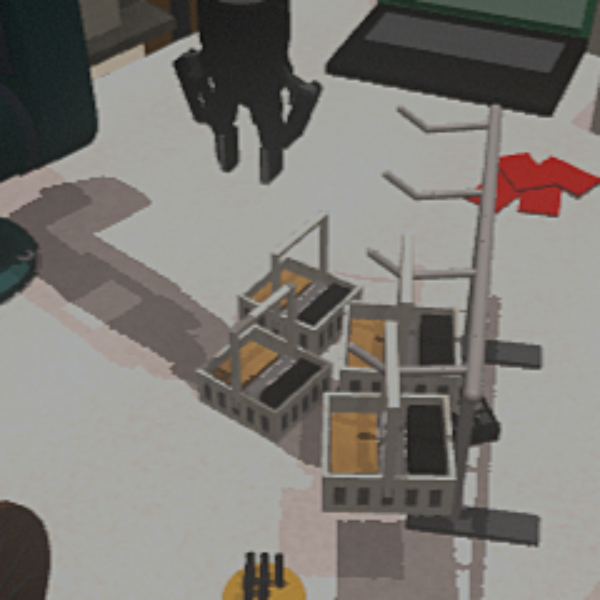

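Baskets hang freely on hook 4 at crop (392,360) and hook 3 at (405,270), both upright. I'll do the third one next.

servo_tool --pt "3 -1 0" --pt "6 -1.8 0" --pt "8 -1.8 2" --pt "8 -1.8 6" --pt "8 -1.8 10" --pt "8 -1.8 11.7" --pt "8 -1.8 11.7" --pt "8 -1.8 11.7" --twist '[4, 8, 8, 8, 8, 8, 8, 8]' --claw 0.5

```text
clock: 30.05
eef_pos: [0.459, 0.1175, 0.2327]
tcp_rot: [0.001, 0.68, 0.733, 0.001]
contact_force: [0.8, -1.1, 1.0]
gripper_width: 0.495
grasp_force: 0.0
```

```bash
python3 - <<'E'
from h import *
b=near((.460,.088)); grasp(b,.028,z=.127)
E
```

```text
near bar [0.46   0.0892] yaw 94.3 len 0.102 n 2399
shift [-0.02 -0.16 10.  ] twist 0.0 yaw now 94.3 tcp [0.459  0.1174 0.233 ] t 30.1
```

servo_tool --pt "0 -0.1 2" --pt "0 -0.1 5" --pt "0 -0.1 8" --pt "0 -0.1 10" --pt "0 -0.1 10" --pt "0 -0.1 10" --pt "0 -0.1 10" --pt "0 -0.1 10" --twist '[0, 0, 0, 0, 0, 0, 0, 0]'

```text
clock: 31.1
eef_pos: [0.4574, 0.1172, 0.1319]
tcp_rot: [0.001, 0.68, 0.733, 0.001]
contact_force: [-0.6, 0.5, -0.3]
gripper_width: 0.497
grasp_force: 0.0
```

servo_tool --pt "0 0 0" --pt "0 0 0" --pt "0 0 0" --pt "0 0 0" --pt "0 0 0" --pt "0 0 0" --pt "0 0 0" --pt "0 0 0" --twist '[0, 0, 0, 0, 0, 0, 0, 0]' --claw 1

```text
clock: 32.1
eef_pos: [0.457, 0.1173, 0.131]
tcp_rot: [0.0, 0.68, 0.733, 0.0]
contact_force: [1.2, 0.6, 1.4]
gripper_width: 0.1
grasp_force: 58.7
```

servo_tool --pt "0 0 -2" --pt "0 0 -5" --pt "0 0 -9" --pt "0 0 -13" --pt "0 0 -17" --pt "0 0 -17.5" --pt "0 0 -17.5" --pt "0 0 -17.5" --twist '[0, 0, 0, 0, 0, 0, 0, 0]'

```text
clock: 33.1
eef_pos: [0.4559, 0.117, 0.3031]
tcp_rot: [-0.002, 0.68, 0.733, -0.002]
contact_force: [-1.1, 0.2, -0.9]
gripper_width: 0.1
grasp_force: 58.6
```

```bash
python3 - <<'E'
from h import *
hang(2,.09,.30); hang(2,0,.30)
E
```

```text
shift [ 6.12  1.37 -0.3 ] twist -28.0 yaw now 94.3 tcp [0.4559 0.117  0.3031] t 33.1
shift [10.35  9.32 -0.34] twist -28.0 yaw now 94.3 tcp [0.4559 0.117  0.3031] t 33.1
```

servo_tool --pt "1 -1 -0.5" --pt "3 -1 -0.5" --pt "6.1 0 -0.5" --pt "6.1 1.4 -0.5" --pt "6.1 1.4 -0.4" --pt "6.1 1.4 -0.4" --pt "6.1 1.4 -0.4" --pt "6.1 1.4 -0.4" --twist '[-6, -13, -20, -28, -28, -28, -28, -28]'

```text
clock: 34.1
eef_pos: [0.4659, 0.1788, 0.3099]
tcp_rot: [0.0, 0.483, 0.876, 0.0]
contact_force: [-0.1, 0.7, -1.0]
gripper_width: 0.102
grasp_force: 58.6
```

servo_tool --pt "0 2 0" --pt "0 4.5 0" --pt "0 7 0" --pt "0 9 0" --pt "0 9 0" --pt "0 9 0" --pt "0 9 0" --pt "0 9 0" --twist '[0, 0, 0, 0, 0, 0, 0, 0]'

```text
clock: 35.1
eef_pos: [0.5418, 0.2269, 0.3103]
tcp_rot: [0.0, 0.482, 0.876, 0.0]
contact_force: [-0.3, -0.5, -1.6]
gripper_width: 0.098
grasp_force: 58.6
```

```bash
python3 - <<'E'
from h import *
hang(2,0,.262); hooks()
E
```

```text
shift [ 0.06 -0.05  4.23] twist 0.0 yaw now 122.3 tcp [0.5418 0.2269 0.3103] t 35.1
hook 1 dy mm 1.0 rx min -0.0297 zmax 0.277 4642
hook 2 dy mm 3.7 rx min -0.0299 zmax 0.276 865
```

servo_tool --pt "0.1 0 1" --pt "0.1 0 2" --pt "0.1 0 3" --pt "0.1 0 3.7" --pt "0.1 0 4.2" --pt "0.1 0 4.2" --pt "0.1 0 4.2" --pt "0.1 0 4.2" --twist '[0, 0, 0, 0, 0, 0, 0, 0]'

```text
clock: 36.15
eef_pos: [0.542, 0.2282, 0.2682]
tcp_rot: [0.001, 0.482, 0.876, 0.001]
contact_force: [1.9, 0.9, 0.3]
gripper_width: 0.102
grasp_force: 58.8
```

servo_tool --pt "0 0 0" --pt "0 0 0" --pt "0 0 0" --pt "0 0 0" --pt "0 0 0" --pt "0 0 0" --pt "0 0 0" --pt "0 0 0" --twist '[0, 0, 0, 0, 0, 0, 0, 0]' --claw 0.6

```text
clock: 37.15
eef_pos: [0.5416, 0.228, 0.2678]
tcp_rot: [0.0, 0.482, 0.876, -0.0]
contact_force: [-1.0, 0.7, 0.2]
gripper_width: 0.403
grasp_force: 0.0
```

servo_tool --pt "0 0 -1" --pt "0 0 -3" --pt "0 0 -6" --pt "0 0 -8" --pt "0 -4 -8" --pt "0 -9 -8" --pt "0 -14 -8" --pt "0 -14 -8" --twist '[0, 0, 0, 0, 5, 10, 20, 20]'

```text
clock: 38.15
eef_pos: [0.4213, 0.1521, 0.3496]
tcp_rot: [0.001, 0.627, 0.779, 0.001]
contact_force: [0.3, 0.7, 0.1]
gripper_width: 0.4
grasp_force: 0.0
```

```bash
python3 - <<'E'
from h import *
b=near((.400,.213)); grasp(b,.028,up=.1)
im,d,ci=grab('scene'); cv2.imwrite('pics/s4.png',cv2.resize(im[100:340,200:440],None,fx=2.5,fy=2.5))
E
```

```text
near bar [0.3998 0.2142] yaw 96.6 len 0.102 n 1480
shift [ 9.28 -0.68 11.74] twist 5.8 yaw now 102.4 tcp [0.4227 0.1528 0.3494] t 38.2
```

View pics/s4.png

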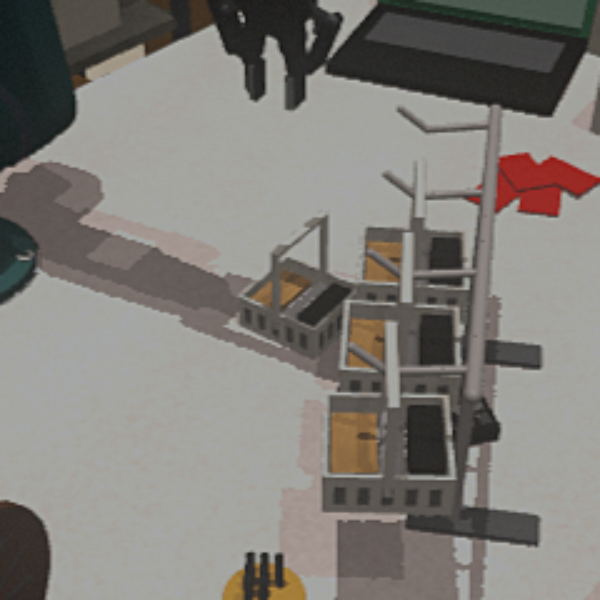

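Three baskets now hang upright on hooks 4, 3 and 2, with bars at crop (392,370), (405,265) and (418,190). The last one stands at (300,300).

servo_tool --pt "3 0 0" --pt "6 -0.7 0" --pt "9.3 -0.8 2" --pt "9.3 -0.8 6" --pt "9.3 -0.8 10" --pt "9.3 -0.8 11.7" --pt "9.3 -0.8 11.7" --pt "9.3 -0.8 11.7" --twist '[3, 5.8, 5.8, 5.8, 5.8, 5.8, 5.8, 5.8]' --claw 0.5

```text
clock: 39.25
eef_pos: [0.3968, 0.2428, 0.2327]
tcp_rot: [0.001, 0.666, 0.746, 0.001]
contact_force: [-0.2, -0.4, 0.5]
gripper_width: 0.497
grasp_force: 0.0
```

```bash
python3 - <<'E'
from h import *
b=near((.400,.214)); grasp(b,.028,z=.127)
E
```

```text
near bar [0.3997 0.2147] yaw 96.6 len 0.102 n 2399
shift [-0.03 -0.07  9.99] twist -0.1 yaw now 96.5 tcp [0.3968 0.2427 0.2329] t 39.3
```

servo_tool --pt "0 0 2" --pt "0 0 5" --pt "0 0 8" --pt "0 0 10" --pt "0 0 10" --pt "0 0 10" --pt "0 0 10" --pt "0 0 10" --twist '[0, 0, 0, 0, 0, 0, 0, 0]'

```text
clock: 40.3
eef_pos: [0.3962, 0.2425, 0.1319]
tcp_rot: [0.0, 0.666, 0.746, 0.001]
contact_force: [0.4, 0.9, -0.6]
gripper_width: 0.499
grasp_force: 0.0
```

servo_tool --pt "0 0 0" --pt "0 0 0" --pt "0 0 0" --pt "0 0 0" --pt "0 0 0" --pt "0 0 0" --pt "0 0 0" --pt "0 0 0" --twist '[0, 0, 0, 0, 0, 0, 0, 0]' --claw 1

```text
clock: 41.3
eef_pos: [0.3959, 0.2425, 0.1311]
tcp_rot: [0.0, 0.666, 0.746, 0.0]
contact_force: [1.8, 2.7, 2.0]
gripper_width: 0.099
grasp_force: 58.7
```

servo_tool --pt "0 0 -2" --pt "0 0 -5" --pt "0 0 -9" --pt "0 0 -13" --pt "0 0 -17" --pt "0 0 -17.5" --pt "0 0 -17.5" --pt "0 0 -17.5" --twist '[0, 0, 0, 0, 0, 0, 0, 0]'

```text
clock: 42.3
eef_pos: [0.3948, 0.2419, 0.3029]
tcp_rot: [-0.001, 0.666, 0.746, -0.003]
contact_force: [0.6, 0.6, -1.1]
gripper_width: 0.097
grasp_force: 58.6
```

```bash
python3 - <<'E'
from h import *
hang(1,.09,.30); hang(1,0,.30)
E
```

```text
shift [ 4.66  0.6  -0.32] twist -25.8 yaw now 96.5 tcp [0.3948 0.2419 0.3029] t 42.3
shift [ 8.58  8.71 -0.37] twist -25.8 yaw now 96.5 tcp [0.3948 0.2419 0.3029] t 42.3
```

servo_tool --pt "1 -1 -0.5" --pt "3 -1 -0.5" --pt "4.7 0 -0.5" --pt "4.7 0.6 -0.5" --pt "4.7 0.6 -0.4" --pt "4.7 0.6 -0.4" --pt "4.7 0.6 -0.4" --pt "4.7 0.6 -0.4" --twist '[-6, -13, -20, -25.8, -25.8, -25.8, -25.8, -25.8]'

```text
clock: 43.3
eef_pos: [0.3962, 0.2895, 0.3098]
tcp_rot: [0.0, 0.483, 0.876, 0.0]
contact_force: [1.2, 0.6, -1.6]
gripper_width: 0.099
grasp_force: 58.6
```

servo_tool --pt "0 2 0" --pt "0 4.5 0" --pt "0 7 0" --pt "0 9 0" --pt "0 9 0" --pt "0 9 0" --pt "0 9 0" --pt "0 9 0" --twist '[0, 0, 0, 0, 0, 0, 0, 0]'

```text
clock: 44.3
eef_pos: [0.4719, 0.3376, 0.3102]
tcp_rot: [0.0, 0.482, 0.876, 0.0]
contact_force: [-0.0, 0.3, -2.2]
gripper_width: 0.095
grasp_force: 58.7
```

```bash
python3 - <<'E'
from h import *
hang(1,0,.262); hooks()
E
```

```text
shift [-0.03 -0.06  4.22] twist 0.0 yaw now 122.3 tcp [0.4719 0.3376 0.3102] t 44.3
hook 1 dy mm 3.6 rx min -0.0292 zmax 0.276 835
```

servo_tool --pt "0 0 1" --pt "0 0 2" --pt "0 0 3" --pt "0 0 3.7" --pt "0 0 4.2" --pt "0 0 4.2" --pt "0 0 4.2" --pt "0 0 4.2" --twist '[0, 0, 0, 0, 0, 0, 0, 0]'

```text
clock: 45.35
eef_pos: [0.4728, 0.338, 0.2682]
tcp_rot: [0.0, 0.482, 0.876, 0.001]
contact_force: [2.3, 0.9, -0.8]
gripper_width: 0.103
grasp_force: 58.8
```

servo_tool --pt "0 0 0" --pt "0 0 0" --pt "0 0 0" --pt "0 0 0" --pt "0 0 0" --pt "0 0 0" --pt "0 0 0" --pt "0 0 0" --twist '[0, 0, 0, 0, 0, 0, 0, 0]' --claw 0.6

```text
clock: 46.35
eef_pos: [0.4723, 0.3378, 0.2678]
tcp_rot: [0.0, 0.482, 0.876, -0.0]
contact_force: [-0.2, -0.6, 0.1]
gripper_width: 0.398
grasp_force: 0.0
```

servo_tool --pt "0 0 -1" --pt "0 0 -3" --pt "0 0 -6" --pt "0 0 -8" --pt "0 -4 -8" --pt "0 -9 -8" --pt "0 -9 -8" --pt "0 -9 -8" --twist '[0, 0, 0, 0, 0, 0, 0, 0]'

```text
clock: 47.35
eef_pos: [0.3967, 0.2899, 0.3488]
tcp_rot: [0.001, 0.482, 0.876, 0.001]
contact_force: [0.2, 0.1, 0.9]
gripper_width: 0.397
grasp_force: 0.0
```

```bash
python3 - <<'E'
from h import *
im=mark(); print(arm.sense()['clock'],arm.sense()['contact_force']); cv2.imwrite('pics/s5.png',im)
E
```

```text
mark? 247 px [183. 331.] angle to -y 1.4 r 0.03 0.095
47.4 [-0.95967249 -0.04592308  0.27324602]
```

View pics/s5.png

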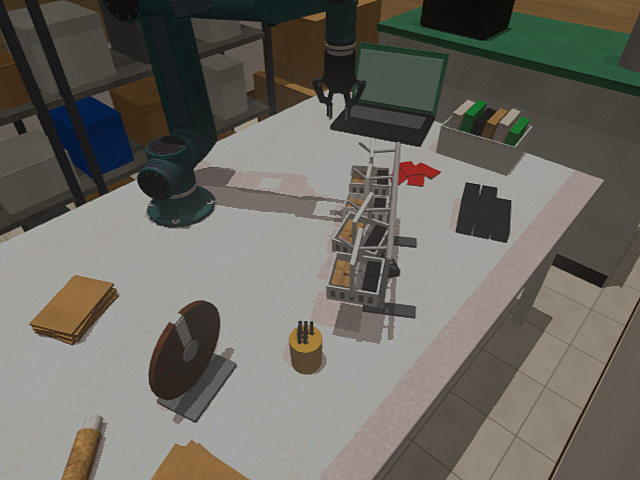

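All four baskets are on the rack, but the one on hook 3 (360,235) looks turned or knocked. I'll check it up close.

```bash
python3 - <<'E'
from h import *
im,d,ci=grab('scene'); cv2.imwrite('pics/s6.png',cv2.resize(im[130:320,310:430],None,fx=3.1,fy=3.1,interpolation=cv2.INTER_CUBIC))
im,d,ci=grab('top','t6'); p=cloud(d,ci); q=p[(d>0)&(p[...,2]>.225)&(p[...,2]<.285)&(p[...,0]>.4)&(p[...,1]>-.12)]
rx=(q[:,:2]-RO)@RX; ry=(q[:,:2]-RO)@RY
for i,yy in enumerate((.195,.065,-.065,-.195)):
    k=(abs(ry-yy)<.06)&(abs(ry-yy)>.008)&(rx<.055)&(rx>-.07); a=np.c_[rx[k],ry[k]-yy,q[k,2]]
    if len(a)<5: print(i+1,len(a)); continue
    lo,hi=a[a[:,1]<0],a[a[:,1]>0]; e0=a[a[:,1]<np.percentile(a[:,1],8)].mean(0); e1=a[a[:,1]>np.percentile(a[:,1],92)].mean(0)
    print('hook',i+1,'bar ends (rack frame)',e0.round(3),e1.round(3),'mid',((e0+e1)/2).round(3),len(a))
E
```

```text
hook 1 bar ends (rack frame) [ 0.006 -0.058  0.241] [0.005 0.025 0.26 ] mid [ 0.006 -0.016  0.251] 254
hook 2 bar ends (rack frame) [ 0.005 -0.027  0.236] [0.007 0.057 0.248] mid [0.006 0.015 0.242] 233
hook 3 bar ends (rack frame) [-0.009 -0.046  0.254] [0.02  0.048 0.245] mid [0.006 0.001 0.25 ] 298
hook 4 bar ends (rack frame) [ 0.002 -0.05   0.253] [0.009 0.05  0.241] mid [ 0.005 -0.     0.247] 293
```

View pics/s6.png

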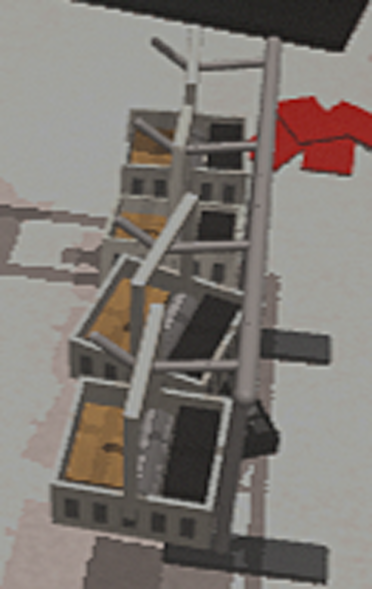

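Basket 3 is yawed about 17° but hangs on its prong at crop (165,240), and the others are seated. I'll back the arm off, let them settle and re-measure.

servo_tool --pt "0 -2 0" --pt "0 -4 0" --pt "0 -6 0" --pt "0 -6 0" --pt "0 -6 0" --pt "0 -6 0" --pt "0 -6 0" --pt "0 -6 0" --twist '[0, 0, 0, 0, 0, 0, 0, 0]'

```text
clock: 48.5
eef_pos: [0.3458, 0.2577, 0.3476]
tcp_rot: [-0.0, 0.482, 0.876, -0.0]
contact_force: [-0.1, 0.2, -1.0]
gripper_width: 0.401
grasp_force: 0.0
```

servo_tool --pt "0 0 0" --pt "0 0 0" --pt "0 0 0" --pt "0 0 0" --pt "0 0 0" --pt "0 0 0" --pt "0 0 0" --pt "0 0 0" --twist '[0, 0, 0, 0, 0, 0, 0, 0]'

```text
clock: 49.5
eef_pos: [0.3456, 0.2576, 0.3478]
tcp_rot: [0.0, 0.482, 0.876, -0.0]
contact_force: [-0.3, 0.0, -0.1]
gripper_width: 0.403
grasp_force: 0.0
```

servo_tool --pt "0 0 0" --pt "0 0 0" --pt "0 0 0" --pt "0 0 0" --pt "0 0 0" --pt "0 0 0" --pt "0 0 0" --pt "0 0 0" --twist '[0, 0, 0, 0, 0, 0, 0, 0]'

```text
clock: 50.5
eef_pos: [0.3456, 0.2576, 0.3478]
tcp_rot: [0.0, 0.482, 0.876, -0.0]
contact_force: [-0.2, 0.4, -0.1]
gripper_width: 0.401
grasp_force: 0.0
```

```bash
python3 - <<'E'
from h import *
for t in range(2):
  im,d,ci=grab('top','t7%d'%t); p=cloud(d,ci)
  for lo,hi,nm in((.225,.285,'bar'),(.165,.19,'rim')):
    q=p[(d>0)&(p[...,2]>lo)&(p[...,2]<hi)&(p[...,0]>.4)&(p[...,1]>-.12)]
    rx=(q[:,:2]-RO)@RX; ry=(q[:,:2]-RO)@RY
    for i,yy in enumerate((.195,.065,-.065,-.195)):
        k=(abs(ry-yy)<.06)&(abs(ry-yy)>.008)&(rx<.055)&(rx>-.075); a=np.c_[rx[k],ry[k]-yy,q[k,2]]
        if len(a)<20: print(nm,i+1,len(a)); continue
        e0=a[a[:,1]<np.percentile(a[:,1],8)].mean(0); e1=a[a[:,1]>np.percentile(a[:,1],92)].mean(0)
        print(nm,'hook',i+1,e0.round(3),e1.round(3),len(a))
mark()
im,d,ci=grab('scene'); cv2.imwrite('pics/s7.png',cv2.resize(im[130:320,310:430],None,fx=3.1,fy=3.1,interpolation=cv2.INTER_CUBIC))
E
```

```text
bar hook 1 [ 0.006 -0.057  0.24 ] [0.006 0.045 0.262] 315
bar hook 2 [ 0.006 -0.027  0.235] [0.007 0.057 0.247] 233
bar hook 3 [-0.009 -0.047  0.255] [0.02  0.045 0.253] 272
bar hook 4 [ 0.002 -0.05   0.253] [0.009 0.048 0.243] 279
rim hook 1 [-0.008 -0.049  0.177] [0.025 0.044 0.174] 1194
rim hook 2 [ 0.008 -0.046  0.17 ] [0.003 0.037 0.171] 790
rim hook 3 [ 0.028 -0.05   0.178] [-0.008  0.049  0.175] 1020
rim hook 4 [ 0.011 -0.048  0.175] [-0.011  0.05   0.175] 1193
bar hook 1 [ 0.007 -0.057  0.241] [0.006 0.046 0.262] 310
bar hook 2 [ 0.006 -0.027  0.236] [0.007 0.057 0.247] 232
bar hook 3 [-0.009 -0.047  0.255] [0.02  0.046 0.252] 276
bar hook 4 [ 0.001 -0.05   0.256] [0.009 0.048 0.245] 281
rim hook 1 [-0.007 -0.049  0.177] [0.025 0.044 0.174] 1205
rim hook 2 [ 0.009 -0.046  0.171] [0.008 0.038 0.172] 795
rim hook 3 [ 0.03  -0.05   0.178] [-0.008  0.05   0.175] 1032
rim hook 4 [ 0.009 -0.048  0.175] [-0.011  0.05   0.176] 1190
mark? 244 px [183. 331.] angle to -y 1.4 r 0.03 0.095
```

View pics/s7.png

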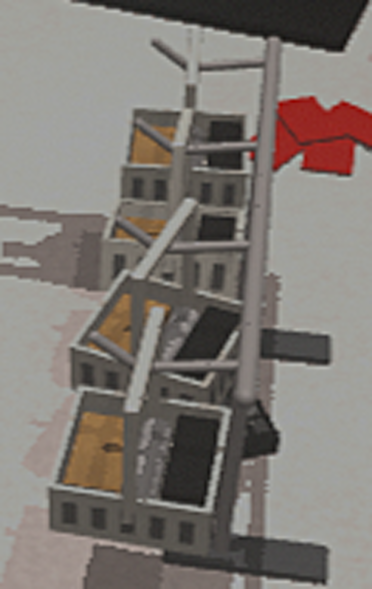

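All four baskets hang upright and still on separate hooks, the mark is up (1.4°), and the arm is clear, so I'll hand in.

```bash
python3 -c "
from station import arm
print(arm.finish_job())"
```

```text
the job is handed in; nothing more can be done
None
```

The job is handed in at about 51 s; the verdict wasn't shown. The wheel's mark points up (within about 1.4°) and all four baskets hang upright, one per hook (hook 3's turned about 17° on its prong); the calculator and pen pot were not touched.

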